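Dispense one buffer tablet and slide it into the white dish

ROBOT

A 6-joint arm with a two-finger parallel gripper is mounted at the origin on the work surface. World frame = base frame: x ahead of the robot, y to its left, z up, the work surface at z = 0. Lengths are in m, angles in rad, forces in N, time in s.
With the tool pointing down it reaches from about 0.35 to 0.85 m from the base axis. Payload 8.1 kg.
Tool frame: the origin (TCP) lies midway between the tips of the shut fingers; the grasp point (between the pads) lies 19 mm behind it; x points along the fingers, y is the direction in which the jaws open and shut, and the axes are right-handed (so a half turn about x gives the same grasp; the last joint's range is limited). The gripper opens to 93 mm and grips with 3 to 60 N. Pads are 15 mm wide; open, the fingers measure 128 mm over their backs; the gripper's body (75 mm by 188 mm) begins 65 mm behind the grasp point.
Start: joints at [1.122, 0.13, 1.488, -0, 1.523, -0.085], TCP at [0.213, 0.561, 0.219] pointing down, gripper open.
Joint ranges: [-2.96, 2.96], [-0.89, 2.26], [0.02, 2.5], [-1.34, 4.48], [0, 2.73], [-2.66, 2.66]. Speed limits (rad/s): [2.39, 2.39, 2.79, 3.14, 3.14, 3.14].

INTERFACE

Orientations are given as a unit quaternion [x, y, z, w].
In Python, from cell import telemetry, camera, job gives the robot as it stands.
- The arm moves only by the tool arm_command, never from a script. Its argument "plan" is a list of rows, each a list of 7 numbers: the shift along the tool's x, y, z in mm, then the turn, a rotation vector about the tool's x, y, z in degrees, then the finger opening in mm, from 0 to 93. In form: [[dx, dy, dz, wx, wy, wz, claw], ...]. A call has 1 to 10 rows; each row shifts and turns the pose as measured when the row begins, along the tool's axes as they then stand; what a row does not reach is not made up. A row lasts 1/10 s, in which the tool goes at most 50 mm and 8.59 degrees, less where a joint would pass 70% of its speed; a pose out of reach is approached as far as the arm can. A call is refused whole if a number of a shift passes 50 or a number of a turn 8.59, either way. A call with a gripper value outside its range is refused whole. The fingers move at their own pace and stop on an object; the grip force is fixed at half the most. Time passes only in rows, so rows that do not move let the fingers close. It gives the time, the measured TCP pose, the force and the opening at its end, in the units of the state.
- telemetry.get_obs(): the state, without advancing time (a new reading comes with each control period).
- camera(name): name is "side" or "top" or "wrist"; returns a dict with "img" (480x640x3 uint8, red, green, blue), "z_map" (480x640 float32, m along the optical axis (not along the pixel's ray), 0 where there is no reading), "fx", "fy", "cx", "cy" (pixels), "k1" (the pictures are not rectified: a ray, as slopes to the right and down, at radius r is drawn at 1 + k1 r^2 times it, then the intrinsics apply), "R" (3x3) and "t" (3): a world point X has camera coordinates R X + t. Camera axes: x right, y down, z forward; pixel columns grow to the right and rows downward; lengths in m; the calibration is good to about 2 mm. A picture is of the moment at which its call begins.
- job.sign_off(): hands the job in, once; it reports no verdict.
The state is a dict: "clock": time; "joint_positions": joint angles; "qd": joint speeds; "effort": joint torques, N m; "tcp_pos": TCP position; "eef_rot": TCP orientation; "wrist_force": force on the tool from outside, world axes, zero at the start; "wrist_torque": the same for the moment, N m; "width": opening from 0.0 (shut) to 1.0 (fully open).
Only numpy, scipy, OpenCV 4.12 (cv2) and the standard library are available. Lean on these libraries where they do the work, as an engineer would, in place of code of your own. Each camera call takes 0.05 s, during which the arm holds its last target.

TASK

Press the blue plunger of the tablet dispenser all the way down once and let it come back up, so that a single yellow buffer tablet comes out on the steel outlet deck. Then, with the fingertips, push that tablet along the deck and over its side edge so that it drops into the white dish, not the blue reject dish; do not lift or carry it. The other tablets stay in the magazine, and the dishes and everything else on the bench stay where they are.

Things in the scene. Friction and masses are not known exactly. Their poses are not given: they have to be found in the camera images.
- dispenser: Tablet dispenser, screwed to the bench: white base 190 long (its x) by 60 wide, 20 mm high, with steel outlet deck, clear magazine and crank housing. Origin: on the bench, below the centre of the magazine; z up; -x is its front, where the tablet comes out. The housing behind the magazine spans x 18 to 98, y -32 to +32 mm, z up to 98 with the plunger's brass bush.
- outlet (a point): Point on the deck's top (x -47, y 0, z 24 mm of the dispenser) where the tablet's centre stops: pressing the plunger right down drives a brass slide forwards, which pushes the lowest tablet straight out along -x to here; pressed fast, it may slide 10 mm further. As the plunger rises, the slide goes back inside and the next tablet drops to the bottom of the magazine. Axes as the dispenser's.
- edge_plus (a point): Middle of the outlet deck's open side edge on the dispenser's +y side (x -47, y +50, z 24 mm). The flat steel deck is 4 mm thick, its top at z 24; it runs over y -50 to +50 and from the magazine to a low lip (top at z 30 mm) at x -89. The side edges have no lip, and the deck overhangs the base by 20 mm there.
- edge_minus (a point): The same on the -y side (x -47, y -50, z 24 mm).
- magazine_cap (a point): Top of the white cap of the clear square magazine, 86 mm above the bench. The magazine with its cap spans x -23 to +23, y -23 to +23 mm; its front wall ends 13 mm above the deck, so only the lowest tablet can pass.
- plunger (a joint): How far the plunger is pressed down, m: 0 up, 0.024 at its stop (all the way down). A spring pushes it back up: about 3 N at the top, growing to 8 N at the bottom.
- plunger_top (a point): Centre of the top of the blue mushroom-shaped plunger head, 32 mm across (flat over the middle 26 mm), at x +60, y 0 of the dispenser and 134 mm above the bench when up; it moves down with the plunger, vertically.
- tablet1: Lowest tablet of the stack, the one that comes out first: yellow disc 30 mm across, 10 mm thick, 10 to 16 g. Origin: centre of its underside; z through its thickness. Starts at the bottom of the magazine, on the deck level.
- tablet2: Second tablet of the stack, the same; drops 10 mm when the first has been dispensed. Origin: centre of its underside.
- tablet3: Third tablet of the stack, the same.
- tablet4: Fourth, topmost tablet of the stack, the same.
- white_dish: White porcelain dish that is to receive the tablet: round, 80 mm outside, 74 mm inside, 17 mm high, floor 3 mm thick, 150 g, loose. Origin: centre of its underside. It stands beside the outlet deck, its rim tucked 11 mm under one side edge of the deck: its centre is at x -47 and either y +79 or y -79 mm of the dispenser.
- blue_dish: Blue reject dish of the same size, with a few yellow tablet fragments in it; stands the same way at the other side of the deck. Loose. Not to be used.
- vial: Bystander: crimped clear glass vial, 23 mm across, 76 mm high, upright, loose, some 160 mm in front of the magazine. Origin: centre of its underside.
- solvent_bottle: Bystander: amber glass bottle with blue cap, 70 mm across, 140 mm high, upright, loose, behind the dispenser. Origin: centre of its underside.
- beaker: Bystander: glass beaker, 68 mm across, 90 mm high, loose, beside the crank housing. Origin: centre of its underside.
- cap_jar: Bystander: white plastic jar, 56 mm across, 70 mm high, loose. Origin: centre of its underside.
- marker: Bystander: marker pen with red cap, 127 mm long, 16 mm thick, lying, loose. Origin: on the bench below its middle.
- spatula: Bystander: steel laboratory spatula 168 mm long, 12 mm wide, 5 mm thick, lying, loose. Origin: on the bench below its middle.
- timer: Bystander: grey laboratory timer 50 by 65 mm, 21 mm high, loose. Origin: centre of its underside.

How it is judged:
By the outcome, as a careful person would: the job done as asked, in the order asked, and still so for the second after the job is handed in, with the robot touching nothing.
It also fails if it takes over 45 s, if anything falls off the work surface, if the arm or the gripper's body presses on something with over 40 N, if the wrist force passes 120 N, or if a joint passes its speed limit or range.

## Working session

There is one attempt and no reset: what is moved stays moved. The work goes in short steps, Python scripts to look and compute and a tool call to move; the robot and the scene stay as the last step left them, time stands still between calls to the robot, and variables do not carry over. Pictures are saved under pics/ and viewed, and the job is handed in when it is done.

Besides the shell and the picture viewer there is one more tool, called after "Request:" as name(argument=value, ...) on one line, values as JSON. arm_command: Moves the arm, as the interface text tells. Its arguments: {"type":"object","properties":{"plan":{"type":"array","items":{"type":"array","items":{"type":"number"}}}},"required":["plan"]}

```bash
mkdir -p pics; ls; python3 - <<'E'
from cell import telemetry,camera
import cv2
print(telemetry.get_obs())
for n in("top","side"):
    c=camera(n);cv2.imwrite(f"pics/{n}0.png",c["img"][:,:,::-1]);print(n,c["fx"],c["k1"],c["R"],c["t"])
E
```

```text
pics
{'clock': 0.0, 'joint_positions': array([ 1.12157198e+00,  1.31175903e-01,  1.48927408e+00, -2.66446643e-05,
        1.52302083e+00, -8.54047493e-02]), 'qd': array([ 0.00113213, -0.00060474, -0.00062581, -0.00196676,  0.00122256,
        0.00087517]), 'effort': array([-1.35536728e-03, -5.59880698e+01, -4.91736603e+01,  7.62802572e-02,
        3.63083789e-02, -2.41112293e-04]), 'tcp_pos': array([0.21324611, 0.56020537, 0.21758152]), 'eef_rot': array([ 0.12727796,  0.69560561, -0.12856383,  0.69527296]), 'wrist_force': array([ 0.23374895, -0.10665556,  0.80903593]), 'wrist_torque': array([-0.00783917,  0.01218151,  0.01387147]), 'width': 0.9977373460709762}
top 516.750395290285 -0.10089469306100438 [[ 0.01558004 -0.99967454 -0.02020096]
 [-0.99431477 -0.0133618  -0.10563901]
 [ 0.10533471  0.02173197 -0.99419934]] [0.05041525 0.6116712  1.07863038]
side 468.3355958697491 -0.08755368554008408 [[-0.79612303 -0.60497145 -0.01405943]
 [-0.42150159  0.57105361 -0.70443891]
 [ 0.43419412 -0.55489397 -0.70962536]] [0.52106921 0.29755852 0.55776934]
```

View pics/top0.png

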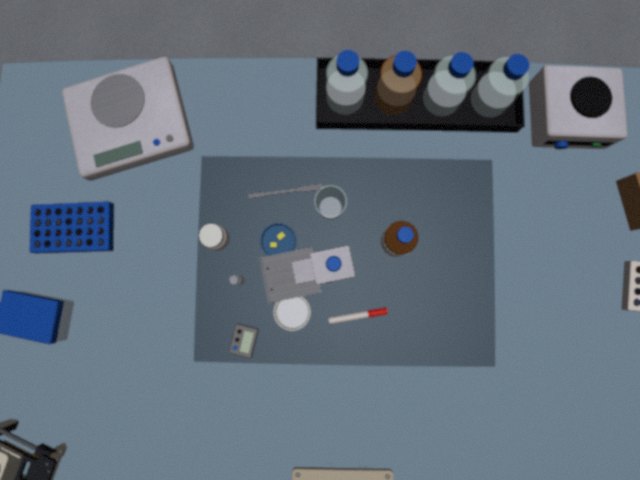

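View pics/side0.png

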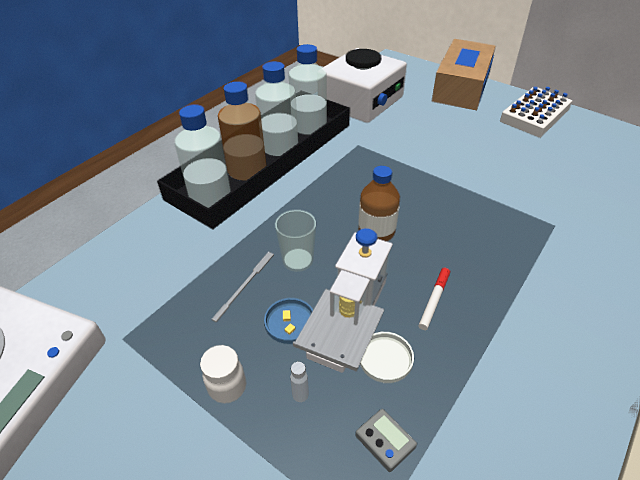

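The top view shows the white dish at about (292,313), the blue dish at (278,240), the plunger head at (333,264) and the deck at about (290,275). I'll measure these next.

```bash
cat > h.py <<'E'
import numpy as np,cv2
def ray(c,u,v):
    K=np.array([[c["fx"],0,c["cx"]],[0,c["fy"],c["cy"]],[0,0,1.]])
    p=cv2.undistortPoints(np.array([[[u,v]]],float),K,np.array([c["k1"],0,0,0,0.]))[0,0]
    R=np.array(c["R"]);t=np.array(c["t"])
    return -R.T@t, R.T@np.array([p[0],p[1],1])
def onz(c,u,v,z):
    o,d=ray(c,u,v);return o+d*(z-o[2])/d[2]
def proj(c,X):
    R=np.array(c["R"]);t=np.array(c["t"]);p=R@np.array(X)+t
    x,y=p[:2]/p[2];f=1+c["k1"]*(x*x+y*y);return c["fx"]*x*f+c["cx"],c["fy"]*y*f+c["cy"]
def blob(m,box):
    k=np.zeros(m.shape,np.uint8);x0,y0,x1,y1=box;k[y0:y1,x0:x1]=m[y0:y1,x0:x1]
    cs,_=cv2.findContours(k,cv2.RETR_EXTERNAL,cv2.CHAIN_APPROX_NONE);c=max(cs,key=cv2.contourArea)
    return c
E
python3 - <<'E'
from h import *
from cell import camera
for n in("top","side"):
    c=camera(n);im=c["img"].astype(int);r,g,b=im[...,0],im[...,1],im[...,2]
    hsv=cv2.cvtColor(c["img"],cv2.COLOR_RGB2HSV)
    blue=((b>110)&(b-r>70)).astype(np.uint8)
    box=(320,250,345,280) if n=="top" else (350,225,380,250)
    k=blob(blue,box);e=cv2.minEnclosingCircle(k);print(n,"plunger",e,cv2.boundingRect(k),onz(c,*e[0],.130))
    white=((im.min(2)>150)).astype(np.uint8)
    box=(270,292,315,335) if n=="top" else (350,325,418,385)
    k=blob(white,box);e=cv2.fitEllipse(cv2.convexHull(k));print("white",e,onz(c,*e[0],.017))
    db=((b-r>35)&(b>70)).astype(np.uint8)
    box=(255,220,300,260) if n=="top" else (260,295,310,345)
    k=blob(db,box);e=cv2.minEnclosingCircle(k);print("blue",e,onz(c,*e[0],.017))
    if n=="top": cv2.imwrite("pics/crop_top.png",cv2.resize(c["img"][200:360,200:400,::-1],None,fx=4,fy=4,interpolation=cv2.INTER_CUBIC))
    else: cv2.imwrite("pics/crop_side.png",cv2.resize(c["img"][220:400,250:430,::-1],None,fx=3.3,fy=3.3,interpolation=cv2.INTER_CUBIC))
E
```

```text
top plunger ((333.22222900390625, 263.22222900390625), 7.007143020629883) (327, 257, 14, 14) [0.54467841 0.02649242 0.13      ]
white ((292.7151184082031, 311.9803466796875), (32.13010025024414, 33.855228424072266), 83.72164154052734) [0.44393332 0.11140244 0.017     ]
blue ((277.56024169921875, 240.2469940185547), 18.364255905151367) [0.59876478 0.14766114 0.017     ]
side plunger ((366.0, 235.5), 10.30786418914795) (356, 228, 21, 16) [0.54308757 0.02538195 0.13      ]
white ((376.3728942871094, 350.82586669921875), (51.16371536254883, 78.43941497802734), 112.14842987060547) [0.4569208  0.11716145 0.017     ]
blue ((288.8827819824219, 319.2477722167969), 25.242860794067383) [0.5952538  0.15010136 0.017     ]
```

View pics/crop_top.png

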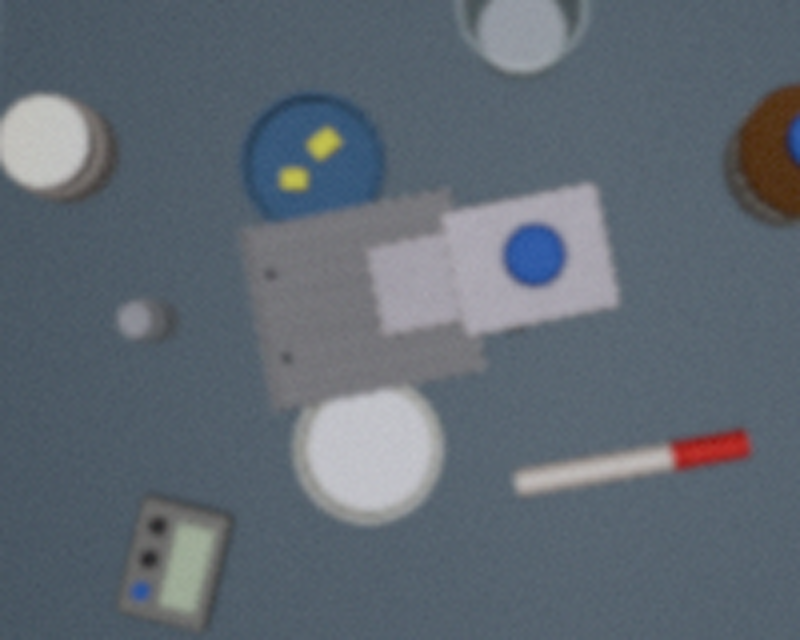

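View pics/crop_side.png

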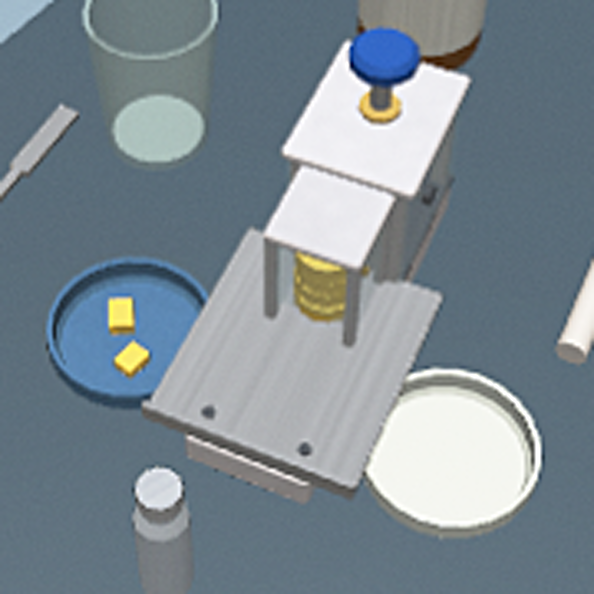

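```bash
python3 - <<'E'
from h import *
from cell import camera,telemetry
from scipy.spatial.transform import Rotation as Rn
c=camera("top");s=camera("side")
def T(x,y,z):return onz(c,200+(x+.5)/4-.5,200+(y+.5)/4-.5,z)
def S(x,y,z):return onz(s,250+(x+.5)/3.3-.5,220+(y+.5)/3.3-.5,z)
obs=[]
# (crop px, local coords mm, view)
L=[("T",242,229,-89,-50,30),("T",275,408,-89,50,30),("T",598,183,98,-32,90),("T",620,305,98,32,90),
("T",368,248,-23,-23,86),("T",382,335,-23,23,86),("T",535,255,60,0,134),
("S",146,405,-89,-50,30),("S",352,491,-89,50,30),("S",384,46,60,0,134),("S",301,164,-23,-23,86) ,("S",395,204,-23,23,86) ]
for sub in ("T","S","TS"):
  A=[];B=[]
  for v,x,y,lx,ly,lz in L:
    if v not in sub: continue
    p=(T if v=="T" else S)(x,y,lz/1000);A.append([lx/1000,ly/1000]);B.append(p[:2])
  A=np.array(A);B=np.array(B);ac=A-A.mean(0);bc=B-B.mean(0)
  th=np.arctan2((ac[:,0]*bc[:,1]-ac[:,1]*bc[:,0]).sum(),(ac*bc).sum())
  R=np.array([[np.cos(th),-np.sin(th)],[np.sin(th),np.cos(th)]]);t=B.mean(0)-R@A.mean(0)
  print(sub,np.degrees(th),t,"\n",np.round((B-(A@R.T+t))*1000,1).tolist())
  for n,l in dict(pl=(60,0),out=(-47,0),w=(-47,79),wm=(-47,-79)).items(): print(n,R@np.array(l)/1000+t)
o=telemetry.get_obs();print(Rn.from_quat(o["eef_rot"]).as_matrix().round(3),o["tcp_pos"])
E
```

```text
T -77.82813169318506 [0.53184179 0.08492359] 
 [[96.8, 21.8], [-96.4, -19.4], [62.2, 11.9], [-62.1, -13.3], [44.4, 8.4], [-44.7, -9.3], [-0.3, -0.0]]
pl [0.54449248 0.02627242]
out [0.52193208 0.13086701]
w [0.59915612 0.14752375]
wm [0.44470804 0.11421026]
S -75.52202497799995 [0.53343772 0.0696805 ] 
 [[94.1, 40.5], [-98.9, -3.4], [-5.2, 14.0], [50.8, -17.1], [-40.8, -34.0]]
pl [0.54843819 0.01158588]
out [0.52168735 0.11518796]
w [0.59817861 0.13493858]
wm [0.44519609 0.09543735]
TS -76.87884212790689 [0.53214936 0.07848544] 
 [[97.8, 29.4], [-95.1, -13.5], [60.2, 18.5], [-63.9, -7.8], [44.4, 15.3], [-44.5, -3.2], [-1.6, 6.2], [93.7, 30.0], [-100.0, -11.6], [-2.6, 5.5], [51.7, -26.5], [-40.2, -42.4]]
pl [0.54577002 0.02005191]
out [0.52147984 0.12425837]
w [0.59841733 0.14219224]
wm [0.44454236 0.10632451]
[[-0.     0.356  0.935]
 [-0.001  0.935 -0.356]
 [-1.    -0.001 -0.   ]] [0.21340391 0.56057177 0.21827997]
```

```bash
python3 - <<'E'
from h import *
from cell import camera,telemetry
c=camera("top");s=camera("side")
def T(x,y,z):return onz(c,200+(x+.5)/4-.5,200+(y+.5)/4-.5,z)
def S(x,y,z):return onz(s,250+(x+.5)/3.3-.5,220+(y+.5)/3.3-.5,z)
L=[("T",242,229,-89,50,30),("T",275,408,-89,-50,30),("T",598,183,98,32,90),("T",620,305,98,-32,90),
("T",368,248,-23,23,86),("T",382,335,-23,-23,86),("T",535,255,60,0,134),
("S",146,405,-89,50,30),("S",352,491,-89,-50,30),("S",384,46,60,0,134),("S",265,240,-23,23,86) ,("S",368,270,-23,-23,86) ]
for sub in ("T","S","TS"):
  A=[];B=[]
  for v,x,y,lx,ly,lz in L:
    if v not in sub: continue
    p=(T if v=="T" else S)(x,y,lz/1000);A.append([lx/1000,ly/1000]);B.append(p[:2])
  A=np.array(A);B=np.array(B);ac=A-A.mean(0);bc=B-B.mean(0)
  th=np.arctan2((ac[:,0]*bc[:,1]-ac[:,1]*bc[:,0]).sum(),(ac*bc).sum())
  R=np.array([[np.cos(th),-np.sin(th)],[np.sin(th),np.cos(th)]]);t=B.mean(0)-R@A.mean(0)
  print(sub,np.degrees(th),t,"\n",np.round((B-(A@R.T+t))*1000,1).tolist())
  for n,l in dict(pl=(60,0),out=(-47,0),w=(-47,-79),b=(-47,79)).items(): print(n,R@np.array(l)/1000+t)
E
```

```text
T -78.08040657056429 [0.53186147 0.08492779] 
 [[-1.4, 0.9], [1.0, 1.4], [0.0, -1.4], [0.9, 0.1], [-0.7, -1.2], [0.2, 0.3], [-0.1, 0.0]]
pl [0.5442538  0.02622149]
out [0.52215415 0.1309144 ]
w [0.44485752 0.11459783]
b [0.59945078 0.14723096]
S -77.42038384175947 [0.52770534 0.08597033] 
 [[-0.2, 0.1], [1.2, 3.0], [2.4, -1.8], [-1.7, 0.8], [-1.7, -2.1]]
pl [0.5407731  0.02741067]
out [0.51746892 0.13184207]
w [0.44036537 0.11463618]
b [0.59457247 0.14904795]
TS -77.52866343088604 [0.53007944 0.08535116] 
 [[1.4, 0.2], [3.5, 1.6], [1.0, -2.3], [1.7, -0.2], [1.3, -1.8], [2.2, 0.1], [1.1, -0.5], [-2.8, 0.8], [-1.4, 3.5], [0.2, -1.2], [-4.1, 1.5], [-4.1, -1.5]]
pl [0.54303651 0.02676691]
out [0.51992973 0.13124215]
w [0.4427938  0.11418201]
b [0.59706566 0.1483023 ]
```

Request:
arm_command(plan=[[0, 0, 0, 8.2, 0, 0, 0], [0, 0, 0, 8.2, 0, 0, 0], [0, 0, 0, 8.2, 0, 0, 0], [0, 0, 0, 8.2, 0, 0, 0], [0, 0, 0, 8.2, 0, 0, 0], [0, 0, 0, 8.2, 0, 0, 0], [0, 0, 0, 8.2, 0, 0, 0], [0, 0, 0, 0, 0, 0, 0]])

```text
clock: 1.2
tcp_pos: [0.2134, 0.5606, 0.2184]
eef_rot: [0.457, 0.54, -0.457, 0.54]
wrist_force: [-0.7, 0.3, 0.3]
width: 0.358
```

```bash
cat > g.py <<'E'
import numpy as np,sys
from cell import telemetry
from scipy.spatial.transform import Rotation as Rn
def go(target):
    o=telemetry.get_obs();M=Rn.from_quat(o["eef_rot"]).as_matrix()
    ang=np.degrees(np.arctan2(M[1,1],M[0,1]))
    print("t",round(o["clock"],2),"tcp",o["tcp_pos"].round(4),"yaw",ang.round(2),"x",M[:,0].round(4),"F",o["wrist_force"].round(1),"w",round(o["width"],3))
    print("tool shift mm",(M.T@(np.array(target)-o["tcp_pos"])*1000).round(1))
go([float(a) for a in sys.argv[1:4]])
E
python3 g.py 0.5435 0.0265 0.16
```

```text
t 1.2 tcp [0.2134 0.5606 0.2184] yaw 9.51 x [-2.e-04 -4.e-04 -1.e+00] F [-0.7  0.3  0.3] w 0.358
tool shift mm [ 58.6 237.4 581.2]
```

Request:
arm_command(plan=[[0, 0, 0, -2.7, 0, 0, 0], [0, 18, 44, 0, 0, 0, 0], [0, 18, 44, 0, 0, 0, 0], [0, 18, 44, 0, 0, 0, 0], [0, 18, 44, 0, 0, 0, 0], [0, 18, 44, 0, 0, 0, 0], [0, 18, 44, 0, 0, 0, 0], [0, 18, 44, 0, 0, 0, 0], [0, 18, 44, 0, 0, 0, 0], [0, 0, 0, 0, 0, 0, 0]])

```text
clock: 2.2
tcp_pos: [0.4428, 0.2422, 0.2182]
eef_rot: [0.429, 0.562, -0.427, 0.564]
wrist_force: [-0.0, 0.5, 0.4]
width: 0.005
```

```bash
python3 g.py 0.5435 0.0265 0.16
```

```text
t 2.2 tcp [0.4428 0.2422 0.2182] yaw 15.5 x [ 2.6e-03  5.0e-04 -1.0e+00] F [-0.   0.5  0.4] w 0.005
tool shift mm [ 58.4  39.2 234.8]
```

Request:
arm_command(plan=[[0, 7, 43, 0, 0, 0, 0], [0, 7, 43, 0, 0, 0, 0], [0, 7, 43, 0, 0, 0, 0], [0, 7, 43, 0, 0, 0, 0], [0, 4, 25, 0, 0, 0, 0], [0, 0, 0, 0, 0, 0, 0], [0, 0, 0, 0, 0, 0, 0]])

```text
clock: 2.9
tcp_pos: [0.5299, 0.0583, 0.2187]
eef_rot: [0.422, 0.569, -0.418, 0.569]
wrist_force: [-0.2, -0.7, 0.1]
width: 0.004
```

```bash
python3 g.py 0.5435 0.0265 0.16
python3 - <<'E'
from cell import camera
import cv2
c=camera("wrist");cv2.imwrite("pics/w1.png",c["img"][:,:,::-1])
E
```

```text
t 2.9 tcp [0.5299 0.0583 0.2187] yaw 17.17 x [ 0.0036  0.0036 -1.    ] F [-0.2 -0.7  0.1] w 0.004
tool shift mm [58.6  3.3 34.5]
```

View pics/w1.png

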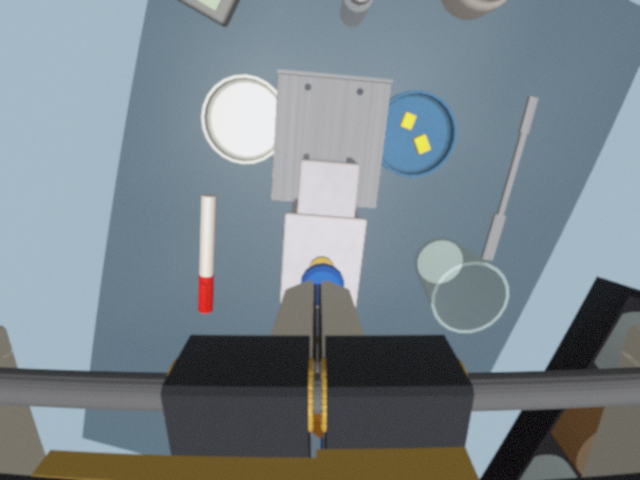

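Request:
arm_command(plan=[[15, 2, 20, 3, 0, 0, 0], [25, 1, 13, 2, 0, 0, 0], [5, 0, 0, 0, 0, 0, 0], [0, 0, 0, 0, 0, 0, 0], [0, 0, 0, 0, 0, 0, 0]])

```text
clock: 3.45
tcp_pos: [0.5414, 0.0351, 0.1748]
eef_rot: [0.443, 0.553, -0.438, 0.553]
wrist_force: [0.3, 0.6, -0.3]
width: 0.007
```

```bash
python3 g.py 0.5435 0.0265 0.14
python3 - <<'E'
from cell import camera
from h import *
s=camera("side");cv2.imwrite("pics/s1.png",cv2.resize(s["img"][120:400,210:450,::-1],None,fx=2,fy=2))
c=camera("wrist")
print(c["cx"],c["fx"])
for p,z in [((279,71),.03),((391,80),.03)]:pass
cv2.imwrite("pics/w2.png",c["img"][:,:,::-1])
E
```

```text
t 3.45 tcp [0.5414 0.0351 0.1748] yaw 12.91 x [ 0.0058  0.0056 -1.    ] F [ 0.3  0.6 -0.3] w 0.007
tool shift mm [34.8 -0.1  9. ]
316.9249990264473 388.21493189611493
```

View pics/s1.png

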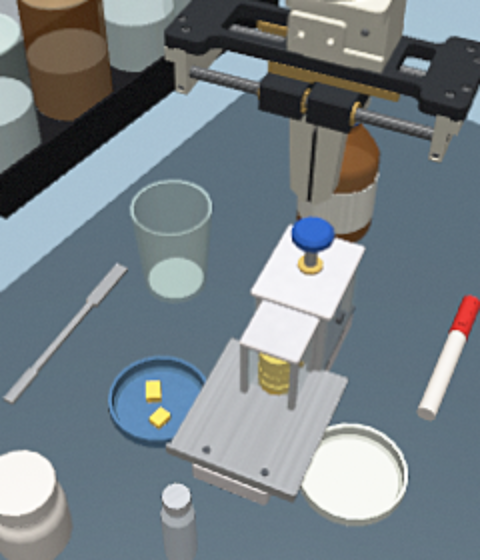

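View pics/w2.png

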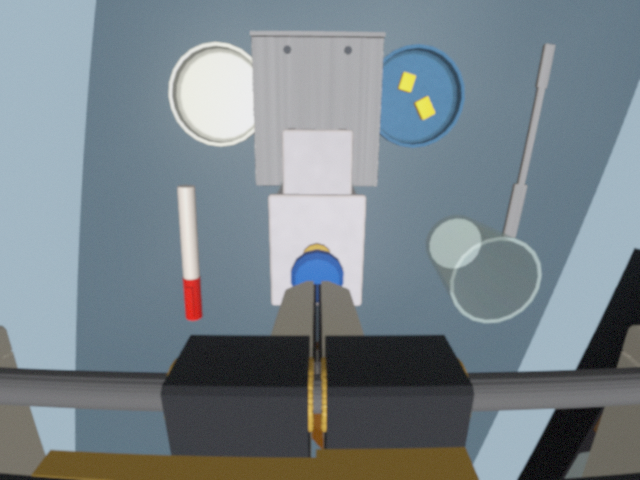

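Request:
arm_command(plan=[[12, 0, 5, 0, 0, 0, 0], [12, 0, 4, 0, 0.4, 0, 0], [9, 0, 1, 0, 0, 0, 0], [0, 0, 0, 0, 0, 0, 0]])

```text
clock: 3.95
tcp_pos: [0.5453, 0.0255, 0.1412]
eef_rot: [0.446, 0.554, -0.435, 0.553]
wrist_force: [-0.1, 0.3, -0.8]
width: 0.005
```

```bash
python3 g.py 0.5435 0.0265 0.11
python3 - <<'E'
from cell import camera
from h import *
s=camera("side");cv2.imwrite("pics/s2.png",cv2.resize(s["img"][120:400,210:450,::-1],None,fx=2,fy=2))
c=camera("wrist")
cv2.imwrite("pics/w3.png",c["img"][:,:,::-1])
E
```

```text
t 3.95 tcp [0.5453 0.0255 0.1412] yaw 13.0 x [ 0.0083  0.0129 -0.9999] F [-0.1  0.3 -0.8] w 0.005
tool shift mm [31.2 -1.9 -1.1]
```

View pics/s2.png

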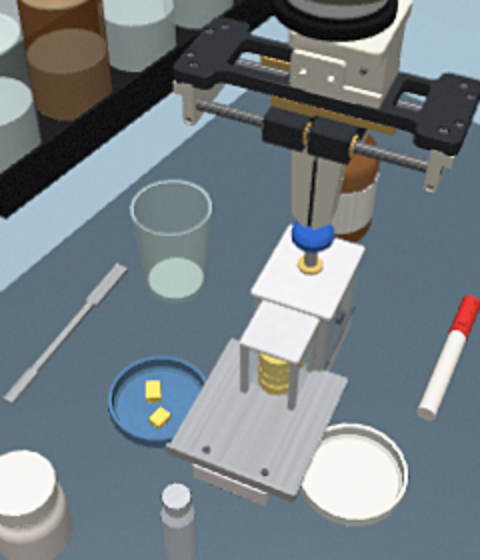

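View pics/w3.png

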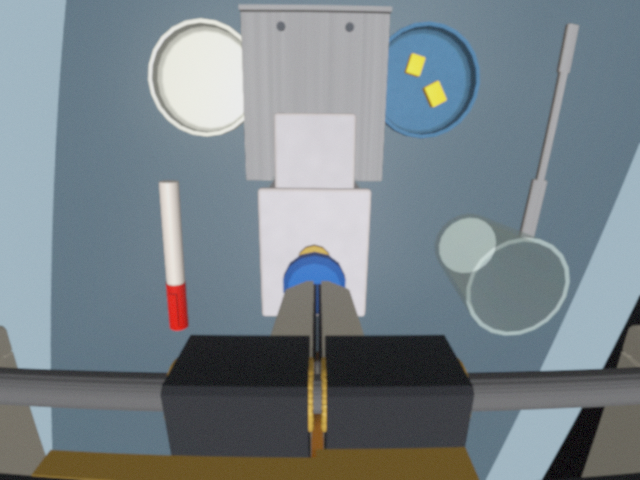

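Request:
arm_command(plan=[[7, -1, 0, 0, -0.8, 0, 0], [7, 0, 0, 0, 0, 0, 0], [6, 0, 0, 0, 0, 0, 0], [5, 0, 0, 0, 0, 0, 0], [4, 0, 0, 0, 0, 0, 0]])

```text
clock: 4.55
tcp_pos: [0.5464, 0.0252, 0.1149]
eef_rot: [0.443, 0.548, -0.437, 0.559]
wrist_force: [-4.7, -0.2, 7.6]
width: 0.006
```

```bash
python3 g.py 0.5435 0.0265 0.109
```

```text
t 4.55 tcp [0.5464 0.0252 0.1149] yaw 13.04 x [ 0.0164 -0.0033 -0.9999] F [-4.7 -0.2  7.6] w 0.006
tool shift mm [ 5.8 -2.6 -2. ]
```

Request:
arm_command(plan=[[4, 0, 0, 0, 0, 0, 0], [3, 0, 0, 0, 0, 0, 0], [3, 0, 0, 0, 0, 0, 0]])

```text
clock: 4.85
tcp_pos: [0.5468, 0.0251, 0.11]
eef_rot: [0.442, 0.548, -0.437, 0.559]
wrist_force: [-20.1, -0.6, 35.8]
width: 0.005
```

```bash
python3 g.py 0.5435 0.0265 0.109
python3 - <<'E'
from cell import camera
from h import *
s=camera("side");cv2.imwrite("pics/s3.png",cv2.resize(s["img"][120:400,210:450,::-1],None,fx=2,fy=2))
E
```

```text
t 4.85 tcp [0.5468 0.0251 0.11  ] yaw 13.08 x [ 0.0171 -0.0043 -0.9998] F [-20.1  -0.6  35.8] w 0.005
tool shift mm [ 0.9 -2.9 -2.1]
```

View pics/s3.png

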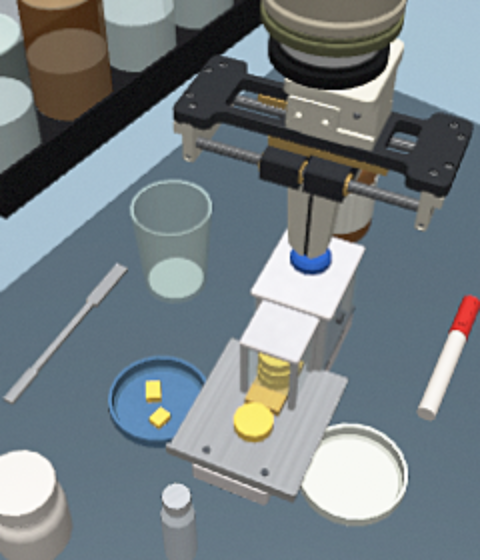

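The force reading is at the stop (36 N) and the tablet is out, at crop pixel (254,421). Next I'll lift off.

Request:
arm_command(plan=[[-8, 0, 0, 0, 0, 0, 0], [-10, 0, 0, 0, 0, 0, 0], [-14, 0, 0, 0, 0, 0, 0], [-20, 0, 0, 0, 0, 0, 0], [0, 0, 0, 0, 0, 0, 0], [0, 0, 0, 0, 0, 0, 0]])

```text
clock: 5.5
tcp_pos: [0.5465, 0.0258, 0.1654]
eef_rot: [0.443, 0.547, -0.436, 0.56]
wrist_force: [-0.4, -0.1, -0.6]
width: 0.002
```

```bash
python3 g.py 0.5435 0.0265 0.16
python3 - <<'E'
from cell import camera
from h import *
s=camera("side");cv2.imwrite("pics/s4.png",cv2.resize(s["img"][120:400,210:450,::-1],None,fx=2,fy=2))
for n,box in(("side",(310,300,390,370)),("wrist",(245,0,390,180)),("top",(262,250,305,300))):
    c=camera(n);cv2.imwrite(f"pics/{n}4.png",c["img"][:,:,::-1])
    h=cv2.cvtColor(c["img"],cv2.COLOR_RGB2HSV)
    m=((h[...,0]>20)&(h[...,0]<35)&(h[...,1]>140)).astype(np.uint8)
    x0,y0,x1,y1=box;k=np.zeros_like(m);k[y0:y1,x0:x1]=m[y0:y1,x0:x1]
    for q in cv2.findContours(k,0,1)[0]:
        if cv2.contourArea(q)>20:
            (u,v),_,_=cv2.fitEllipse(q) if len(q)>5 else ((0,0),0,0)
            print(n,cv2.contourArea(q),cv2.boundingRect(q),onz(c,u,v,.032))
E
```

```text
t 5.5 tcp [0.5465 0.0258 0.1654] yaw 13.14 x [ 0.0197 -0.0046 -0.9998] F [-0.4 -0.1 -0.6] w 0.002
tool shift mm [ 5.3 -2.8 -1.4]
side 260.0 (327, 322, 19, 19) [0.51861144 0.13228494 0.032     ]
wrist 1135.0 (294, 56, 38, 41) [0.52076116 0.13191102 0.032     ]
```

View pics/s4.png

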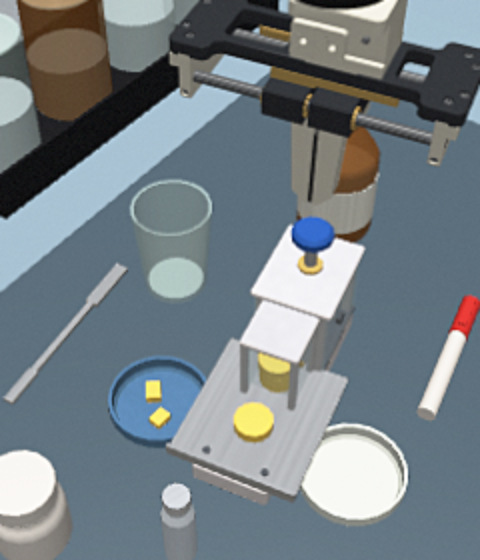

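View pics/wrist4.png

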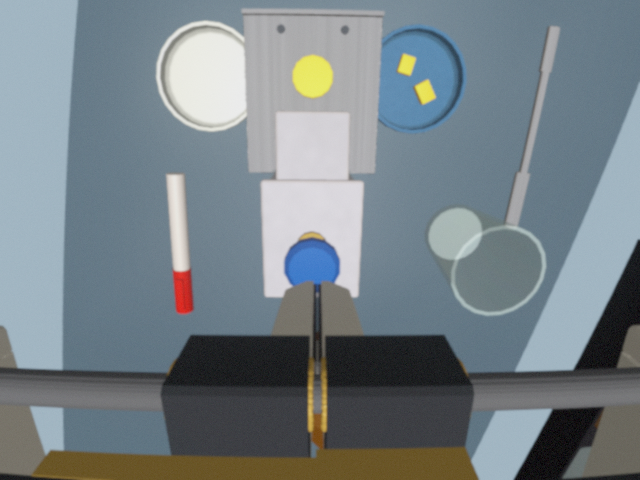

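```bash
python3 g.py 0.559 0.1405 0.1
```

```text
t 5.7 tcp [0.546  0.0257 0.1647] yaw 13.14 x [ 0.0183 -0.0047 -0.9998] F [-0.7  0.4 -0.3] w 0.006
tool shift mm [  64.4   37.6 -109.4]
```

Request:
arm_command(plan=[[0, 8, -25, 0, 0, -1, 0], [0, 10, -28, 0.6, 0, 0, 0], [0, 10, -28, 0, 0, 0, 0], [15, 6, -18, 0, 0, 0, 0], [25, 2, -6, 0, 0, 0, 0], [20, 0, 0, 0, 0, 0, 0], [0, 0, 0, 0, 0, 0, 0], [0, 0, 0, 0, 0, 0, 0]])

```text
clock: 6.5
tcp_pos: [0.555, 0.1392, 0.0959]
eef_rot: [0.438, 0.551, -0.447, 0.551]
wrist_force: [0.1, 0.6, -0.5]
width: 0.006
```

```bash
python3 g.py 0.559 0.1405 0.028
python3 - <<'E'
from cell import camera
from h import *
for n in("side","wrist"):
    s=camera(n);im=s["img"][:,:,::-1]
    if n=="side": im=cv2.resize(im[170:400,210:450],None,fx=2.5,fy=2.5)
    cv2.imwrite(f"pics/{n}5.png",im)
E
```

```text
t 6.5 tcp [0.555  0.1392 0.0959] yaw 12.43 x [-0.0076 -0.01   -0.9999] F [ 0.1  0.6 -0.5] w 0.006
tool shift mm [67.8  4.9 -1. ]
```

View pics/side5.png

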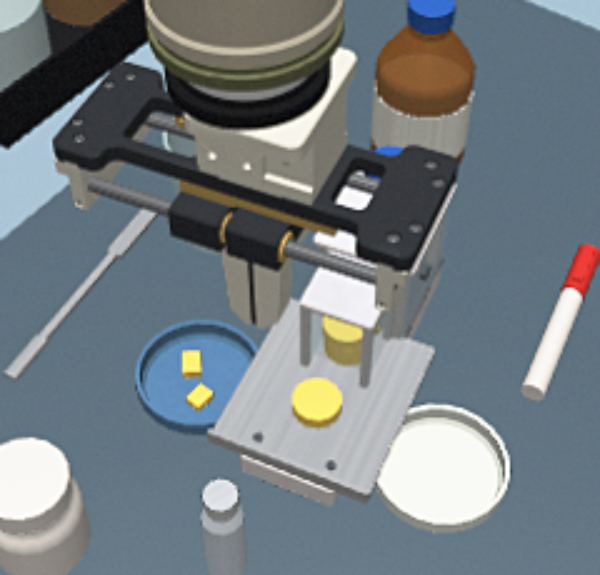

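View pics/wrist5.png

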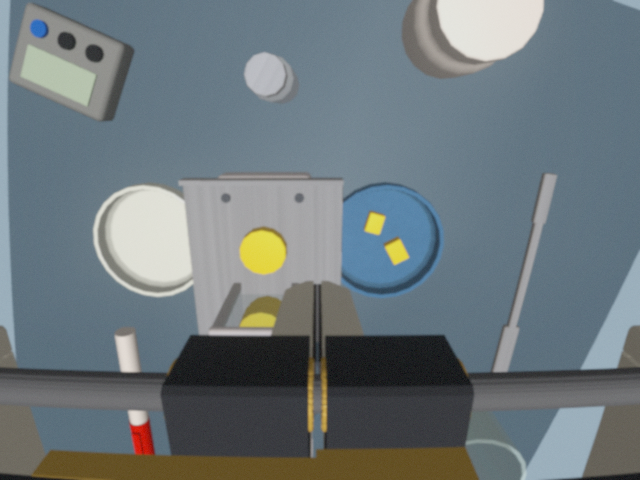

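Request:
arm_command(plan=[[15, 3, 0, 0, 0, 0, 0], [20, 2, -1, 0, 0, 0.5, 0], [15, 0, 0, 0, 0, 0, 0], [6, 0, 0, 0, 0, 0, 0], [0, 0, 0, 0, 0, 0, 0]])

```text
clock: 7.1
tcp_pos: [0.5635, 0.1398, 0.0405]
eef_rot: [0.444, 0.547, -0.444, 0.555]
wrist_force: [0.2, -0.5, -0.2]
width: 0.004
```

```bash
python3 g.py 0.559 0.1405 0.028
```

```text
t 7.1 tcp [0.5635 0.1398 0.0405] yaw 12.3 x [ 0.0086 -0.007  -0.9999] F [ 0.2 -0.5 -0.2] w 0.004
tool shift mm [12.5 -4.3 -1.7]
```

Request:
arm_command(plan=[[6, 0, -1, 0, 0, 0, 0], [5, -1, 0, 0, 0, 0, 0], [0, 0, 0, 0, 0, 0, 0]])

```text
clock: 7.4
tcp_pos: [0.5631, 0.1405, 0.0297]
eef_rot: [0.444, 0.546, -0.443, 0.555]
wrist_force: [0.9, 0.1, 0.1]
width: 0.004
```

```bash
python3 g.py 0.559 0.1405 0.028
python3 - <<'E'
from cell import camera
from h import *
for n in("side","wrist"):
    s=camera(n);im=s["img"][:,:,::-1]
    if n=="side": im=cv2.resize(im[240:370,270:410],None,fx=4,fy=4)
    cv2.imwrite(f"pics/{n}6.png",im)
E
```

```text
t 7.4 tcp [0.5631 0.1405 0.0297] yaw 12.28 x [ 0.0098 -0.0068 -0.9999] F [0.9 0.1 0.1] w 0.004
tool shift mm [ 1.7 -4.1 -0.9]
```

View pics/side6.png

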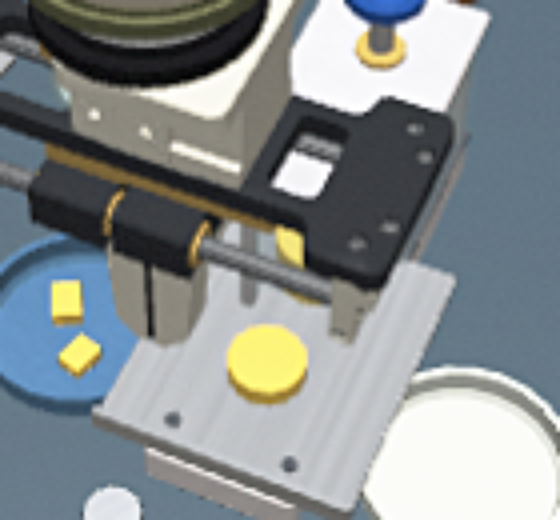

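View pics/wrist6.png

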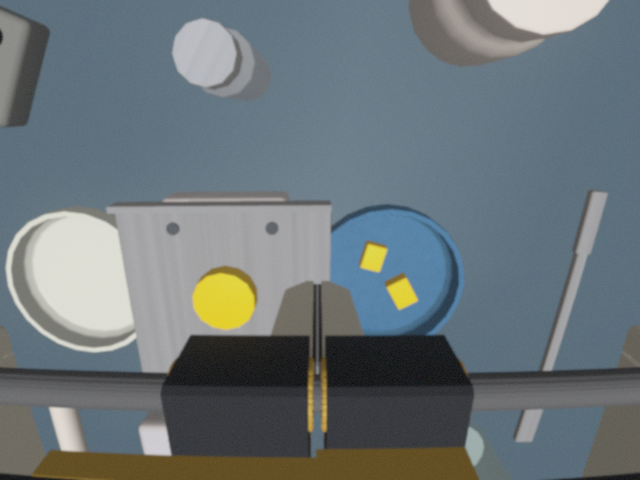

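Request:
arm_command(plan=[[1.5, -5, -1, 0, 0, 0, 0], [0, -7, 0, 0, 0, 0, 0], [0, -7, 0, 0, 0, 0, 0], [0, -7, 0, 0, 0, 0, 0], [0, -7, 0, 0, 0, 0, 0], [0, 0, 0, 0, 0, 0, 0]])

```text
clock: 8.1
tcp_pos: [0.5287, 0.1342, 0.0296]
eef_rot: [0.445, 0.546, -0.443, 0.555]
wrist_force: [-0.1, -0.5, -0.5]
width: 0.007
```

```bash
python3 g.py 0.471 0.1205 0.028
python3 - <<'E'
from cell import camera
from h import *
for n in("side","wrist"):
    s=camera(n);im=s["img"][:,:,::-1]
    if n=="side": im=cv2.resize(im[240:370,270:410],None,fx=4,fy=4)
    cv2.imwrite(f"pics/{n}7.png",im)
E
```

```text
t 8.1 tcp [0.5287 0.1342 0.0296] yaw 12.3 x [ 0.0124 -0.0064 -0.9999] F [-0.1 -0.5 -0.5] w 0.007
tool shift mm [  1.  -59.3   1.1]
```

View pics/side7.png

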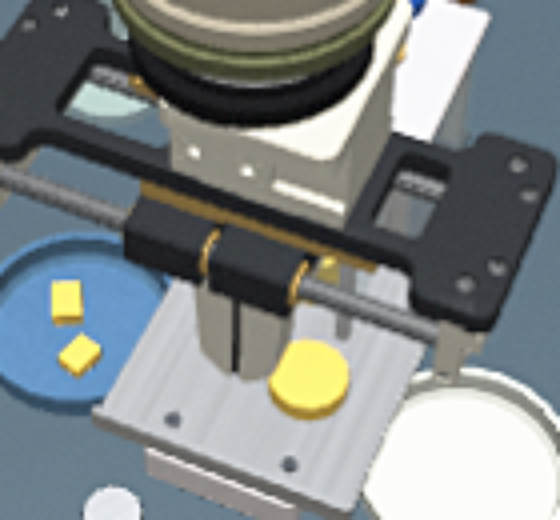

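View pics/wrist7.png

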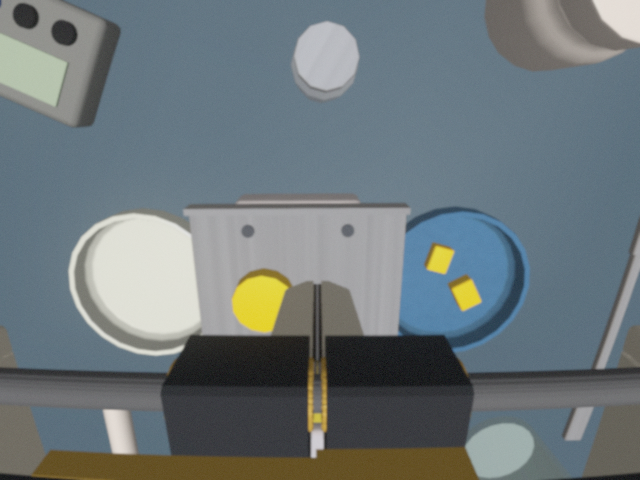

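Request:
arm_command(plan=[[0, -8, 0, 0, 0, 0, 0], [0, -8, 0, 0, 0, 0, 0], [0, -9, 0, 0, 0, 0, 0], [0, -11, 0, 0, 0, 0, 0], [0, -11, 0, 0, 0, 0, 0], [0, 0, 0, 0, 0, 0, 0]])

```text
clock: 8.8
tcp_pos: [0.4812, 0.1237, 0.03]
eef_rot: [0.445, 0.545, -0.442, 0.556]
wrist_force: [0.5, 0.7, 0.3]
width: 0.006
```

```bash
python3 g.py 0.471 0.1205 0.028
python3 - <<'E'
from cell import camera
from h import *
for n in("side","wrist"):
    s=camera(n);im=s["img"][:,:,::-1]
    if n=="side": im=cv2.resize(im[240:400,270:430],None,fx=3.5,fy=3.5)
    cv2.imwrite(f"pics/{n}8.png",im)
E
```

```text
t 8.8 tcp [0.4812 0.1237 0.03  ] yaw 12.29 x [ 0.0155 -0.0059 -0.9999] F [0.5 0.7 0.3] w 0.006
tool shift mm [  1.9 -10.7   0.9]
```

View pics/side8.png

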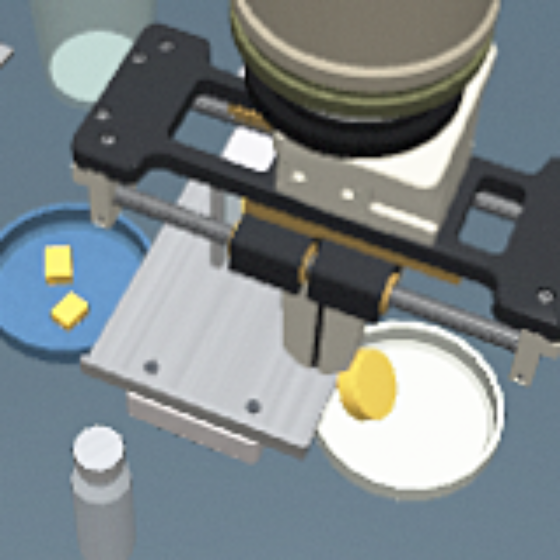

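View pics/wrist8.png

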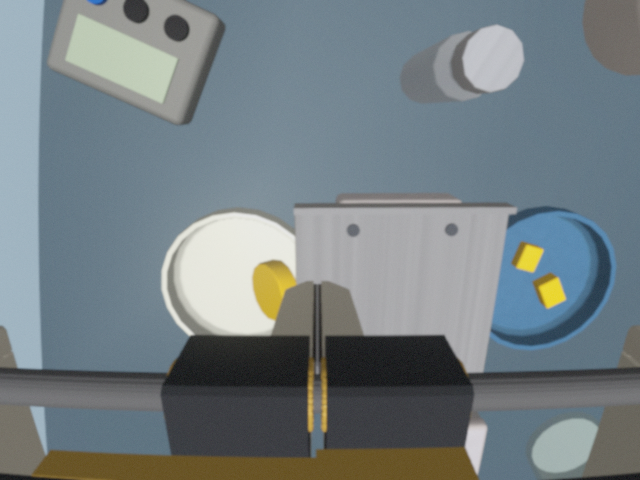

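The tablet is tipped on the edge, possibly caught mid-fall. I'll wait briefly and look again.

Request:
arm_command(plan=[[0, 0, 0, 0, 0, 0, 0], [0, 0, 0, 0, 0, 0, 0]])

```text
clock: 9.1
tcp_pos: [0.4826, 0.1239, 0.0302]
eef_rot: [0.446, 0.545, -0.442, 0.556]
wrist_force: [-0.3, -0.7, 0.2]
width: 0.005
```

```bash
python3 - <<'E'
from cell import camera
from h import *
s=camera("side");im=s["img"][:,:,::-1]
cv2.imwrite(f"pics/side9.png",cv2.resize(im[240:400,270:430],None,fx=3.5,fy=3.5))
E
```

```text
(no output)
```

View pics/side9.png

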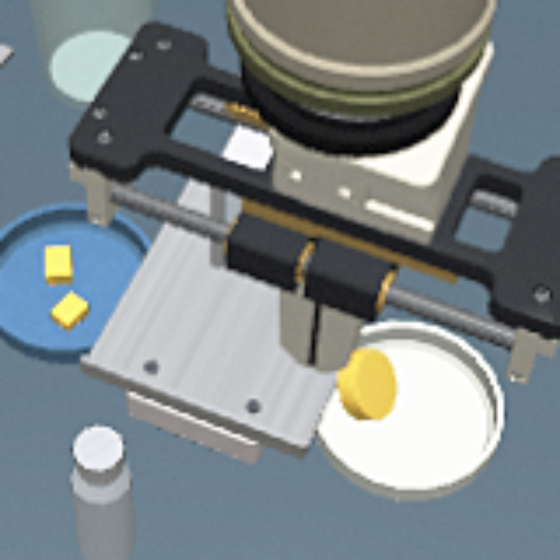

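The tablet is leaning against the deck edge with its lower rim on the dish floor. I'll push further, gently.

Request:
arm_command(plan=[[0, -4, 0, 0, 0, 0, 0], [0, -4, 0, 0, 0, 0, 0], [0, -4, 0, 0, 0, 0, 0], [0, 0, 0, 0, 0, 0, 0]])

```text
clock: 9.55
tcp_pos: [0.4714, 0.1214, 0.0306]
eef_rot: [0.446, 0.544, -0.441, 0.557]
wrist_force: [0.2, -0.2, 1.6]
width: 0.003
```

```bash
python3 g.py 0.471 0.1205 0.028;python3 - <<'E'
from cell import camera
from h import *
for n in("side","wrist"):
    s=camera(n);im=s["img"][:,:,::-1]
    if n=="side": im=cv2.resize(im[240:400,270:430],None,fx=3.5,fy=3.5)
    cv2.imwrite(f"pics/{n}10.png",im)
E
```

```text
t 9.55 tcp [0.4714 0.1214 0.0306] yaw 12.29 x [ 0.0185 -0.0054 -0.9998] F [ 0.2 -0.2  1.6] w 0.003
tool shift mm [ 2.6 -0.6  0.8]
```

View pics/side10.png

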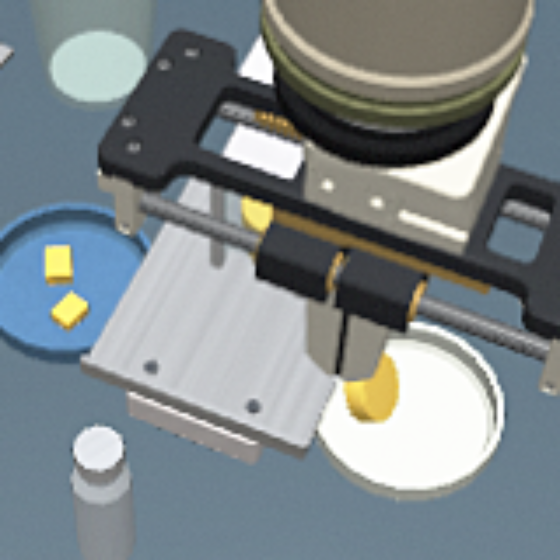

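View pics/wrist10.png

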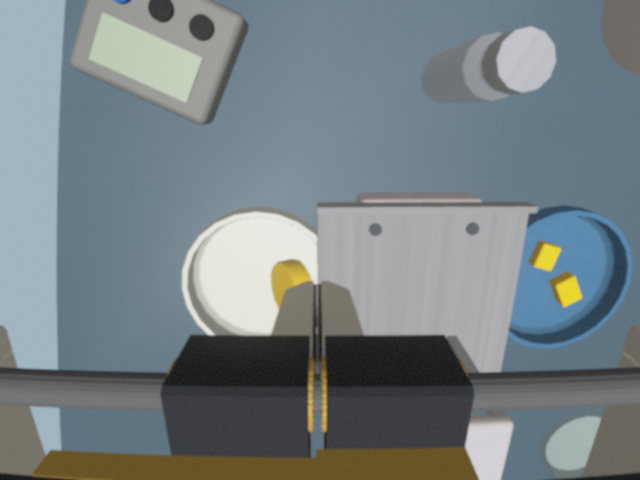

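Request:
arm_command(plan=[[0, -4, 0, 0, 0, 0, 0], [0, -4, 0, 0, 0, 0, 0], [0, 0, 0, 0, 0, 0, 0]])

```text
clock: 9.95
tcp_pos: [0.4654, 0.12, 0.0323]
eef_rot: [0.447, 0.543, -0.44, 0.558]
wrist_force: [0.7, 0.8, 2.8]
width: 0.007
```

```bash
python3 g.py 0.471 0.1205 0.028;python3 - <<'E'
from cell import camera
from h import *
for n in("side","wrist"):
    s=camera(n);im=s["img"][:,:,::-1]
    if n=="side": im=cv2.resize(im[300:400,330:430],None,fx=6,fy=6,interpolation=2)
    cv2.imwrite(f"pics/{n}11.png",im)
E
```

```text
t 9.95 tcp [0.4654 0.12   0.0323] yaw 12.29 x [ 0.0227 -0.0048 -0.9997] F [0.7 0.8 2.8] w 0.007
tool shift mm [4.4 5.5 0.6]
```

View pics/side11.png

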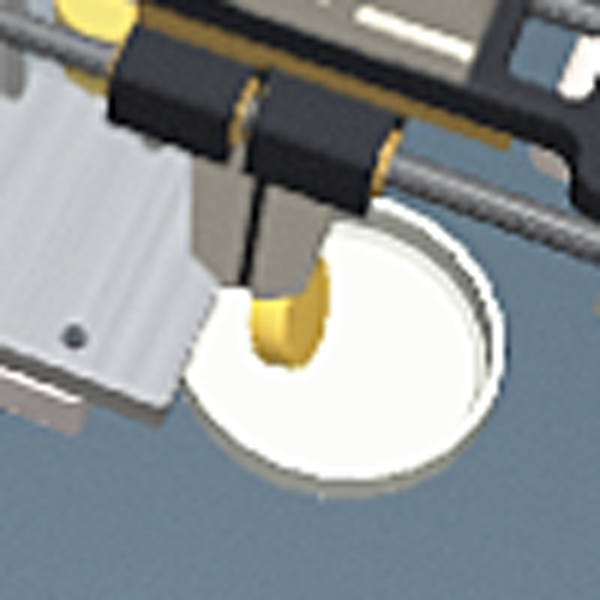

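View pics/wrist11.png

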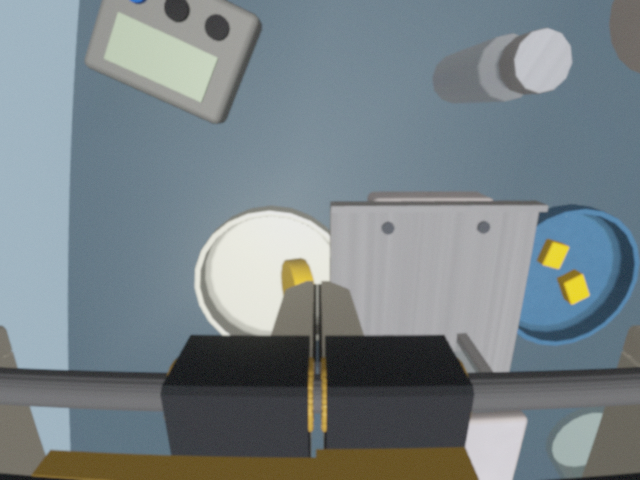

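Request:
arm_command(plan=[[0, -4, 0, 0, 0, 0, 0], [0, -4, 0, 0, 0, 0, 0], [0, 0, 0, 0, 0, 0, 0]])

```text
clock: 10.35
tcp_pos: [0.458, 0.1183, 0.033]
eef_rot: [0.448, 0.543, -0.44, 0.558]
wrist_force: [0.2, 0.3, 3.5]
width: 0.003
```

```bash
python3 g.py 0.471 0.1205 0.028;python3 - <<'E'
from cell import camera
from h import *
for n in("side","wrist"):
    s=camera(n);im=s["img"][:,:,::-1]
    if n=="side": im=cv2.resize(im[300:400,330:430],None,fx=6,fy=6,interpolation=2)
    cv2.imwrite(f"pics/{n}12.png",im)
E
```

```text
t 10.35 tcp [0.458  0.1183 0.033 ] yaw 12.29 x [ 0.0241 -0.0046 -0.9997] F [0.2 0.3 3.5] w 0.003
tool shift mm [ 5.3 13.   0.5]
```

View pics/side12.png

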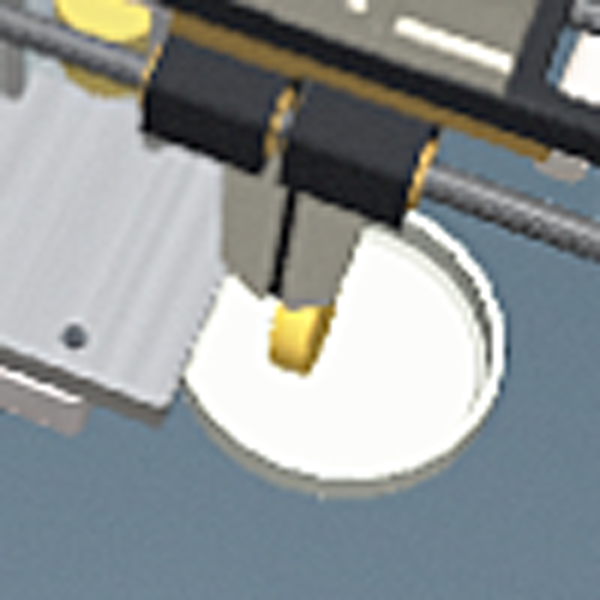

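View pics/wrist12.png

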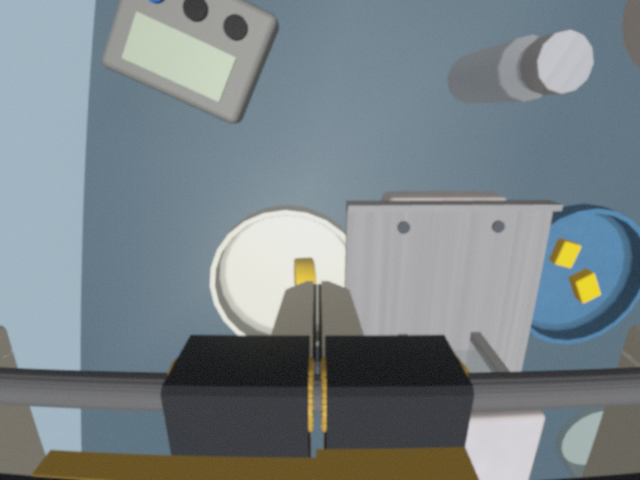

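Request:
arm_command(plan=[[0, -4, 0, 0, 0, 0, 0], [0, -4, 0, 0, 0, 0, 0], [0, -4, 0, 0, 0, 0, 0], [0, 0, 0, 0, 0, 0, 0]])

```text
clock: 10.85
tcp_pos: [0.4464, 0.1157, 0.0335]
eef_rot: [0.448, 0.543, -0.439, 0.559]
wrist_force: [-0.1, -0.7, 4.4]
width: 0.009
```

```bash
python3 g.py 0.471 0.1205 0.028;python3 - <<'E'
from cell import camera
from h import *
for n in("side","wrist"):
    s=camera(n);im=s["img"][:,:,::-1]
    if n=="side": im=cv2.resize(im[300:400,330:430],None,fx=6,fy=6,interpolation=2)
    cv2.imwrite(f"pics/{n}13.png",im)
E
```

```text
t 10.85 tcp [0.4464 0.1157 0.0335] yaw 12.29 x [ 0.0258 -0.0043 -0.9997] F [-0.1 -0.7  4.4] w 0.009
tool shift mm [ 6.1 24.9  0.5]
```

View pics/side13.png

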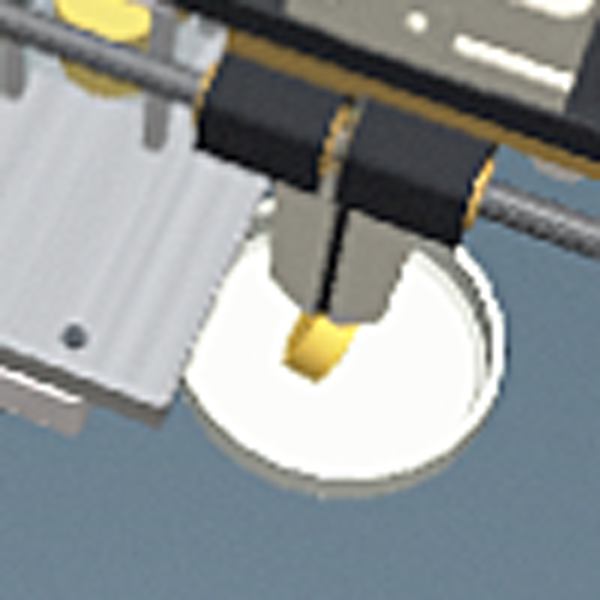

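View pics/wrist13.png

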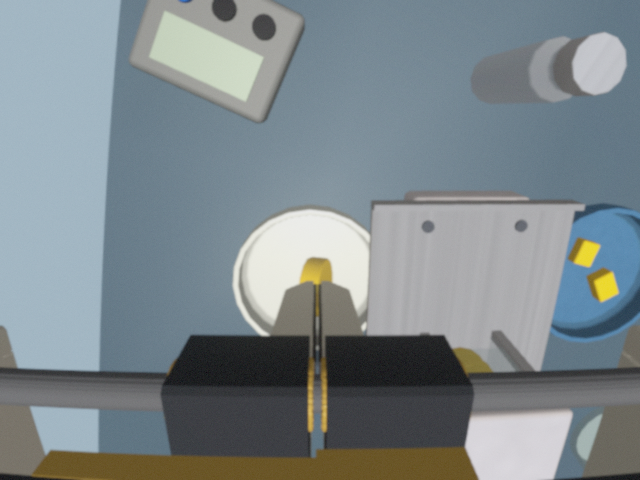

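Request:
arm_command(plan=[[0, -5, 0, 0, 0, 0, 0], [0, -4, 0, 0, 0, 0, 0], [-5, 0, 0, 0, 0, 0, 0], [-15, 0, 0, 0, 0, 0, 0], [-30, 0, 0, 0, 0, 0, 0], [-45, 0, 0, 0, 0, 0, 0], [-45, 0, 0, 0, 0, 0, 0], [0, 0, 0, 0, 0, 0, 0]])

```text
clock: 11.75
tcp_pos: [0.427, 0.1133, 0.1733]
eef_rot: [0.444, 0.546, -0.443, 0.555]
wrist_force: [0.4, 0.3, 0.4]
width: 0.005
```

```bash
python3 g.py 0.471 0.1205 0.028;python3 - <<'E'
from cell import camera
from h import *
for n in("side","wrist"):
    s=camera(n);im=s["img"][:,:,::-1]
    if n=="side": im=cv2.resize(im[180:400,250:450],None,fx=2.7,fy=2.7,interpolation=2)
    cv2.imwrite(f"pics/{n}14.png",im)
E
```

```text
t 11.75 tcp [0.427  0.1133 0.1733] yaw 12.28 x [ 0.0117 -0.0064 -0.9999] F [0.4 0.3 0.4] w 0.005
tool shift mm [145.8  43.1   1. ]
```

View pics/side14.png

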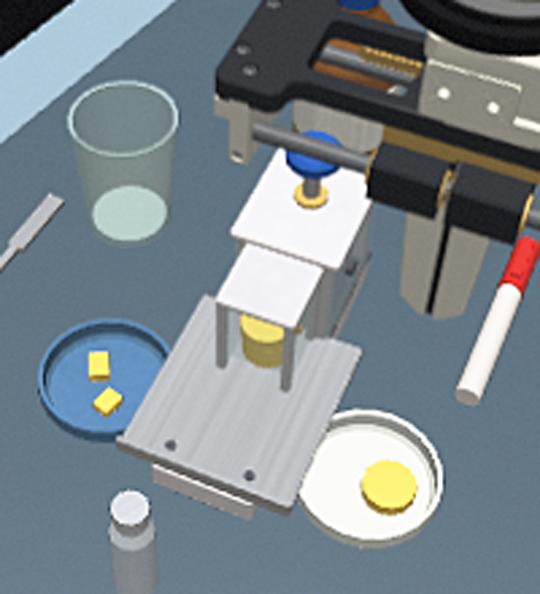

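View pics/wrist14.png

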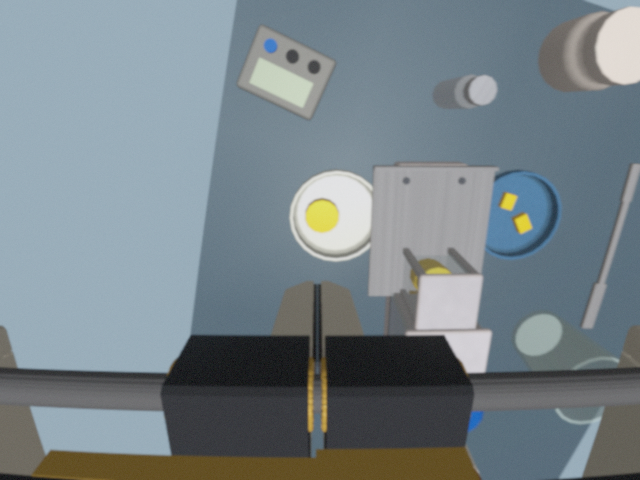

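The tablet is lying flat in the white dish. I'll check whether anything has shifted since the start.

Request:
arm_command(plan=[[-30, -20, 0, 0, 0, 0, 0], [-20, -30, 0, 0, 0, 0, 0], [0, -30, 0, 0, 0, 0, 0], [0, 0, 0, 0, 0, 0, 0], [0, 0, 0, 0, 0, 0, 0]])

```text
clock: 12.35
tcp_pos: [0.3388, 0.0949, 0.2097]
eef_rot: [0.438, 0.552, -0.449, 0.55]
wrist_force: [0.5, -0.5, 0.4]
width: 0.005
```

```bash
python3 - <<'E'
from cell import camera,telemetry
from h import *
a=cv2.imread("pics/side0.png");s=camera("side");b=np.ascontiguousarray(s["img"][:,:,::-1])
d=cv2.absdiff(a,b)
cv2.imwrite("pics/side15.png",np.hstack([cv2.resize(b[180:480,190:470],None,fx=1.4,fy=1.4),cv2.resize(d[180:480,190:470]*3,None,fx=1.4,fy=1.4)]))
print(telemetry.get_obs()["tcp_pos"],telemetry.get_obs()["wrist_force"],telemetry.get_obs()["clock"])
E
```

```text
[0.33864643 0.0949122  0.20939563] [ 0.15329072  0.20535911 -0.33146398] 12.4
```

View pics/side15.png

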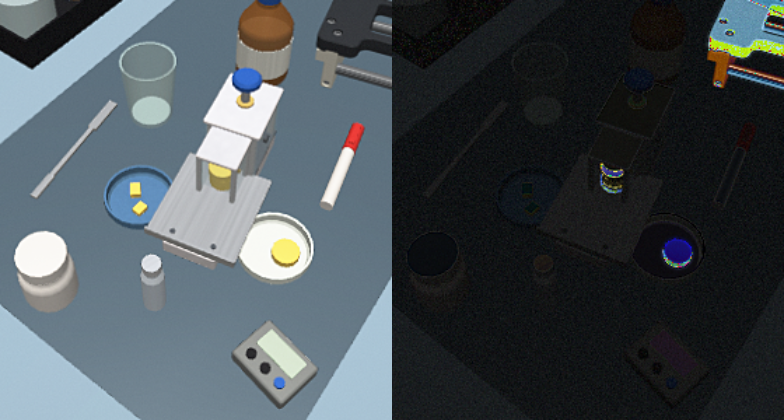

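Only the tablets and the arm differ from the first picture. The dishes and bystanders are in place, so I'm handing in.

```bash
python3 -c "
from cell import job
print(job.sign_off())"
```

```text
the job is handed in; nothing more can be done
None
```

I pressed the plunger to its stop once (about 36 N vertical at the wrist) and let it come back up, which put one tablet on the deck. I then pushed that tablet sideways over the deck edge with the closed fingertips, and it now lies flat in the white dish. The job was handed in at about 12.4 s.

- **Tablet caught on the edge:** it did not drop cleanly. It first leaned between the deck edge and the dish floor, so I kept pushing. For part of that the fingertips pressed on its upper rim with up to about 4 N, until it toppled flat. It was never gripped or lifted.
- **Last check:** comparing the first and last side views showed changes only in the tablets and the arm. The dishes and bystanders had not visibly moved, the plunger was up, and the remaining tablets were in the magazine. The arm ended clear of everything.
- **Measurement disagreement:** the top and side cameras differed by 3–5 mm on the dispenser's position, and this did not affect the result.

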